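# Scoop the marbles into the dish

## Robot

A 6-joint arm with a two-finger parallel gripper is mounted at the origin on the work surface. World frame = base frame: x ahead of the robot, y to its left, z up, the work surface at z = 0. Lengths are in mm, angles in rad, forces in N, time in s.
With the tool pointing down it reaches from about 275 to 850 mm from the base axis. Payload 5.2 kg.
Tool frame: the origin (TCP) lies midway between the tips of the shut fingers; the grasp point (between the pads) lies 19 mm behind it; z points along the fingers, y is the line along which they close (so a half turn about z gives the same grasp; the last joint's range is limited). The gripper opens to 85 mm and grips with 20 to 120 N. Pads are 22 mm wide; open, the fingers measure 114 mm over their backs; the gripper's body (76 mm by 85 mm) begins 54 mm behind the grasp point. The pads swing forward as they close: fully open they stand 13 mm farther back than shut.
Start: joints at [1.139, 0.259, 1.535, -0, 1.348, -0.203], TCP at [124.722, 535.677, 231.31] pointing down, gripper open.
Joint ranges: [-3.14, 3.14], [-0.91, 2.08], [0.19, 2.58], [-1.22, 4.36], [0.22, 2.71], [-3.12, 3.12]. Speed limits (rad/s): [2.57, 2.57, 3.14, 3.14, 3.14, 3.14].

## Interface

Orientations are given as a 3x3 rotation matrix whose columns are the frame's x, y, z axes.
In Python, from bench import manip gives the robot as it stands.
- The arm moves only by the shell command python3 jog.py [FORCE], which reads ROWS from standard input. ROWS is one flat JSON list of numbers that holds 1 to 20 rows one after another, with no inner brackets; each row has 7 numbers: the finger opening in mm, then dx, dy, dz in cm, then a rotation vector rx, ry, rz in units of 0.1 rad; each row is the pose to reach, as a shift and turn from the pose commanded when the command began, along the tool's axes at that moment; what a row does not reach only later rows make up. A row lasts 1/10 s, in which the tool goes at most 50 mm and 0.15 rad, less where a joint would pass 70% of its speed; a pose out of reach is approached as far as the arm can. The fingers move at their own pace and stop on an object; FORCE is the grip in N (left out, the last holds). Time passes only in rows, so rows that do not move let the fingers close. It prints the time, the measured TCP pose, the force, the opening and the grip force at its end. Input that does not fit is refused with a message, and nothing moves.
- manip.read_state(): the state, without advancing time (a new reading comes with each control period).
- manip.grab_frame(name): name is "side" or "top"; returns the picture (480x640x3 uint8, blue, green, red); there is no depth.
- manip.get_calibration(name): a dict with "fovy" (degrees; the focal length in pixels is half the picture's height over the tangent of half this angle, whatever the lens; pixels are square), "cx", "cy" (the principal point, pixels), "distortion" ([k1, k2, p1, p2, k3] as OpenCV has them; the pictures are not rectified), "R" (3x3) and "t" (3): a world point X has camera coordinates R X + t. Camera axes: x right, y down, z forward; pixel columns grow to the right and rows downward; lengths in mm; the calibration is good to about 2 mm. A picture is of the moment at which its call begins. get_calibration takes no time and is no camera call.
- manip.sign_off(): hands the job in; it is judged then, once.
The state is a dict: "time_s": time; "joint_positions": joint angles; "dq": joint speeds; "joint_efforts": joint torques, N m; "ee_pos": TCP position; "tcp_rot": TCP orientation; "contact_force": force on the tool from outside, world axes, zero at the start; "moment": the same for the moment, N m; "grip_width": finger opening in mm; "grip_force": force on a finger pad.
Only numpy, scipy, OpenCV 4.12 (cv2) and the standard library are available. Lean on these libraries where they do the work, as an engineer would, in place of code of your own. Each camera call takes 0.05 s, during which the arm holds its last target. There are 200 camera calls.

## Task

At the glass worker's bench, pick up the small steel scoop and scoop the three round glass marbles out of the plain metal tray, all together in one scoopful. Tip them gently, from low down, into the wide shallow steel dish (not the deep pot near it). Then set the scoop down level on the bench or back in the tray and let go.

Things in the scene. Friction and masses are not known exactly. Their poses are not given: they have to be found in the camera images.
- scoop: Steel scoop with an upright wooden handle, 160 g, standing level on the bench, mouth roughly to the robot. Origin: centre of the underside; x mouth to back, z up. Pan 90 mm long (x), 84 wide, floor 2; flat open lip at x -45; sides 29 high from x -27 on; back wall 37 high at x 45. Handle block on the back wall: centre x 45, y 0; 18 thick in y (grip across this), 24 in x, z 32 to 124.
- marble_tray: Plain aluminium tray, fixed, with the marbles. Origin: centre of the underside; x along it, -x end nearer the robot. Outside 216 x 112 mm, walls 4 thick, 32 high; floor at z 4, 104 wide inside. At the -x end a 60 degree slope rises from its foot at x -88 to the rim at x -104. Marbles lie between it and x -30: lower the scoop behind them and push its lip to the slope's foot; they roll into the pan.
- dish: Wide shallow round bowl of plain steel, 350 g, loose: 150 mm across the rim, 40 high, 68 across its foot, wall 3, inner floor at z = 4. Origin: centre of its underside, z up. The deep steel pot near it (96 across, 95 high) is not wanted; the two swap places.
- marble1: Amber glass marble, ball of 24 mm diameter, 18 g; origin at its centre.
- marble2: Another such marble; origin at its centre.
- marble3: The third such marble; origin at its centre.

How it is judged:
By the outcome, as a careful person would: the job done as asked, in the order asked, and still so for the second after the job is handed in, with the robot touching nothing.
It also fails if it takes over 64 s, if anything falls off the work surface, if the arm or the gripper's body presses on something with over 40 N, if the wrist force passes 120 N, or if a joint passes its speed limit or range.

## Working session

There is one attempt and no reset: what is moved stays moved. The work goes in short steps, Python scripts to look and compute and a shell command to move; the robot and the scene stay as the last step left them, time stands still between calls to the robot, and variables do not carry over. Pictures are saved under pics/ and viewed, at most 10 in all, crops included, and the job is handed in when it is done.

```bash
ls; mkdir -p pics; python3 - <<'E'
from bench import manip
import cv2,numpy as np
for n in("top","side"):
    cv2.imwrite(f"pics/{n}0.png",manip.grab_frame(n)); c=manip.get_calibration(n); print(n,c)
s=manip.read_state(); print(s['ee_pos'],s['tcp_rot'],s['time_s'])
E
```

```text
bench.py
jog.py
pics
top {'fovy': 56.94546939291397, 'cx': 327.39834558235935, 'cy': 240.4946527944661, 'distortion': array([-0.09035738,  0.        ,  0.        ,  0.        ,  0.        ]), 'R': array([[ 1.58000821e-02, -9.99874704e-01,  9.66436594e-04],
       [-9.76138933e-01, -1.56343483e-02, -2.16583356e-01],
       [ 2.16571328e-01,  2.47865841e-03, -9.76263651e-01]]), 't': array([ 26.48836339, 515.76249215, 804.90600785])}
side {'fovy': 51.367117464415806, 'cx': 315.76973008804833, 'cy': 235.23671025263468, 'distortion': array([-0.06416178,  0.        ,  0.        ,  0.        ,  0.        ]), 'R': array([[ 0.82606274, -0.56355199,  0.0054315 ],
       [-0.42059833, -0.62287675, -0.65963747],
       [ 0.37512317,  0.54261746, -0.75156431]]), 't': array([-419.04088377,  271.87609998,  679.37289709])}
[124.50335953 535.240939   230.56044779] [[-9.73953399e-01  2.26747225e-01 -6.87768362e-04]
 [ 2.26748026e-01  9.73952312e-01 -1.49188999e-03]
 [ 3.31571670e-04 -1.60898145e-03 -9.99998651e-01]] 0.1
```

View pics/top0.png

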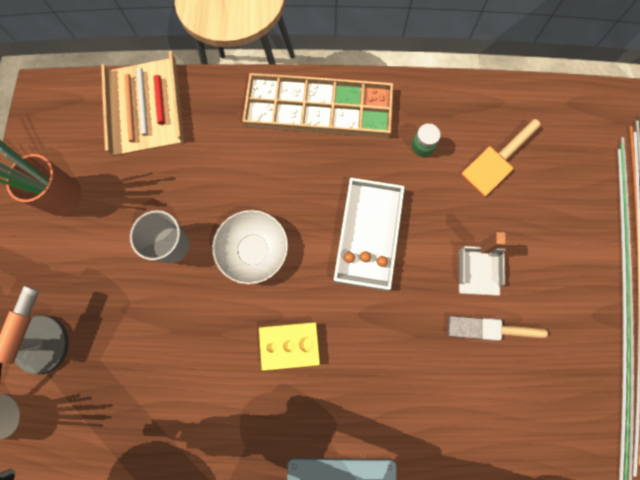

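View pics/side0.png

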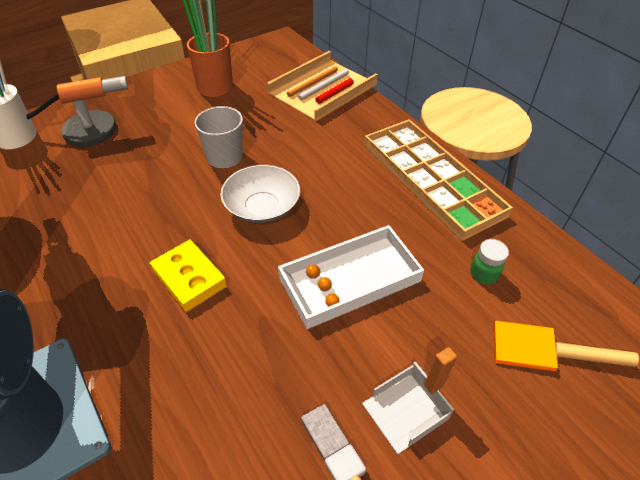

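The top view shows the scoop at about (482,270), with its handle top at (501,238) and its lip along row 294. The tray is at (370,234) with marbles at (349,257), (365,257) and (382,261). The dish is at (250,248) and the pot at (157,238). The side view shows the handle top at (446,355), the tray at (350,275) and the dish at (261,193).

```bash
cat >vis.py <<'E'
import cv2,numpy as np
from bench import manip
def K(c):
    f=240/np.tan(np.radians(c['fovy'])/2); return np.array([[f,0,c['cx']],[0,f,c['cy']],[0,0,1.]])
C={n:manip.get_calibration(n) for n in("top","side")}
def und(n,p): return cv2.undistortPoints(np.array(p,float).reshape(-1,1,2),K(C[n]),C[n]['distortion'])[:,0]
def plane(n,p,z):
    c=C[n];d=np.c_[und(n,p),np.ones(len(und(n,p)))]@c['R'];o=-c['R'].T@c['t']
    return o+d*((z-o[2])/d[:,2])[:,None]
def tri(pt,ps):
    P=[np.c_[C[n]['R'],C[n]['t']] for n in("top","side")]
    X=cv2.triangulatePoints(P[0],P[1],und("top",pt).T,und("side",ps).T); return (X[:3]/X[3]).T
def proj(n,X): return cv2.projectPoints(np.array(X,float).reshape(-1,3),cv2.Rodrigues(C[n]['R'])[0],C[n]['t'],K(C[n]),C[n]['distortion'])[0][:,0]
def cont(m,roi,amin=20):
    x0,y0,x1,y1=roi;z=np.zeros_like(m);z[y0:y1,x0:x1]=m[y0:y1,x0:x1]
    return sorted([c for c in cv2.findContours(z,cv2.RETR_EXTERNAL,cv2.CHAIN_APPROX_NONE)[0] if cv2.contourArea(c)>amin],key=cv2.contourArea)[::-1]
def hsv(im,lo,hi): return cv2.inRange(cv2.cvtColor(im,cv2.COLOR_BGR2HSV),lo,hi)
E
python3 - <<'E'
from vis import *
np.set_printoptions(precision=1,suppress=True)
I={n:cv2.imread(f"pics/{n}0.png") for n in C}
R={'top':dict(tray=(325,165,415,300),dish=(205,200,297,295),scoop=(450,225,515,305)),
 'side':dict(tray=(265,215,435,335),dish=(212,160,308,230),scoop=(355,335,465,460))}
q={}
for n in C:
    g=hsv(I[n],(0,0,70),(180,75,255))
    for k,r in R[n].items():
        c=cont(g,r)[0]
        if k=='dish': q[n,k]=cv2.fitEllipse(cv2.convexHull(c)); print(n,k,q[n,k])
        else:
            h=cv2.convexHull(c); 
            print(n,k,cv2.approxPolyDP(h,4,True)[:,0].tolist())
    m=hsv(I[n],(3,150,90),(18,255,255))
    x=R[n]['tray']; print(n,'marbles',[np.round(cv2.minEnclosingCircle(c),1).tolist() if 0 else (np.round(cv2.minEnclosingCircle(c)[0],1).tolist(),cv2.contourArea(c)) for c in cont(m,(x[0]+8,x[1]+20,x[2]-10,x[3]-5),15)])
    r=R[n]['scoop']
    x0,y0,x1,y1=(485,222,520,262) if n=='top' else (415,340,465,400)
    cr=cv2.resize(I[n][y0:y1,x0:x1],None,fx=8,fy=8,interpolation=cv2.INTER_NEAREST); q[n,'cr']=cr
a,b=q['top','cr'],q['side','cr']; H=max(a.shape[0],b.shape[0])
cv2.imwrite('pics/crop1.png',np.hstack([np.pad(a,((0,H-a.shape[0]),(0,0),(0,0))),np.pad(b,((0,H-b.shape[0]),(0,0),(0,0)))]))
E
```

```text
top tray [[351, 177], [404, 187], [388, 290], [333, 279]]
top dish ((249.61570739746094, 246.54110717773438), (73.36754608154297, 76.2223892211914), 65.43506622314453)
top scoop [[463, 247], [504, 249], [504, 284], [498, 295], [459, 292]]
top marbles [([368.5, 269.5], 641.5), ([339.5, 225.0], 488.0), ([348.7, 256.9], 57.5), ([382.0, 261.0], 54.0), ([364.9, 256.5], 53.5), ([403.0, 223.0], 19.5), ([402.0, 235.0], 19.5)]
side tray [[388, 225], [423, 269], [420, 281], [307, 328], [278, 266]]
side dish ((260.11834716796875, 192.91177368164062), (56.778350830078125, 78.6117935180664), 85.17999267578125)
side scoop [[415, 362], [452, 410], [446, 420], [397, 453], [363, 402]]
side marbles [([370.0, 310.0], 2698.0), ([315.5, 282.0], 2336.5), ([411.0, 260.5], 465.0), ([324.3, 283.5], 123.5), ([312.4, 270.8], 123.0), ([331.6, 299.6], 102.0)]
```

View pics/crop1.png

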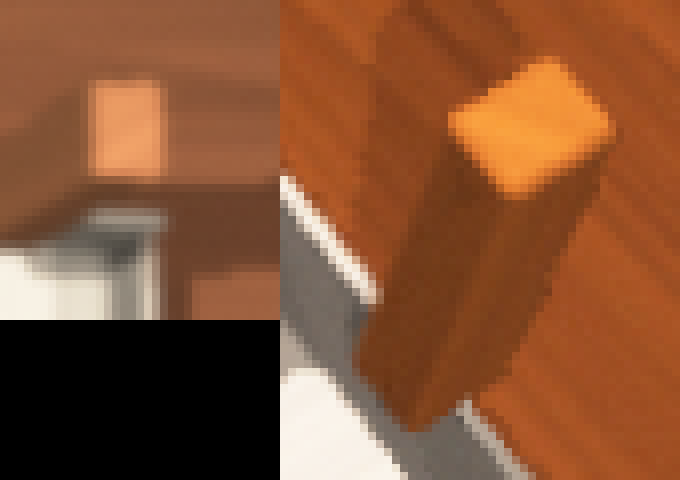

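The crop shows the handle's top face centred at top-view (500.3,237.6) and side-view (445.9,355.1).

```bash
python3 - <<'E'
from vis import *
np.set_printoptions(precision=1,suppress=True)
I={n:cv2.imread(f"pics/{n}0.png") for n in C}
print('handle',tri([[500.3,237.6]],[[445.9,355.1]]))
ft=np.array([[496,231.8],[505.6,231.8],[505.6,244.5],[496,244.5]])-.5
print('face top @124',plane('top',ft,124).tolist())
fs=np.array([[450,122],[548,58],[613,125],[515,195]])-[280,0];fs=fs/8+[415-.5,340-.5]
h=plane('side',fs,124);print('face side',h,np.degrees(np.arctan2(*(h[1]-h[0])[[1,0]])),np.degrees(np.arctan2(*(h[3]-h[0])[[1,0]])))
lt=[[459,292.5],[499,295]];ls=[[363,402],[397,453]]
print('lip',tri(lt,ls)); print('lip plane top',plane('top',lt,2),'side',plane('side',ls,2))
tt=[[351,177],[404.5,187],[333+.0,279],[388,290]]
ts=[[388,225+.0],[423,269],[278,266],[307,328]]
print('tray tri rims (last is bottom-contact?)',tri(tt,ts)); print('rim32 top',plane('top',tt,32));print('rim32 side',plane('side',ts,32))
print('dish',tri([[249.6,246.5]],[[260.1,192.9]]))
mt=[[348.7,256.9],[364.9,256.5],[382,261]];ms=[[312.4,270.8],[324.3,283.5],[331.6,299.6]]
print('marb',tri(mt,ms),plane('top',mt,16),plane('side',ms,16))
for n,b in(('top',(325,170,95,130)),('side',(265,215,170,120))):
    x,y,w,h=b;I[n]=cv2.resize(I[n][y:y+h,x:x+w],None,fx=4,fy=4,interpolation=0)
a,b=I['top'],I['side'];a=a[:480];b=b[:,:420];H=520
cv2.imwrite('pics/crop2.png',np.hstack([np.pad(v,((0,H-v.shape[0]),(0,0),(0,0))) for v in(a,b)]))
E
```

```text
handle [[ 512.7 -282.   120.2]]
face top @124 [[522.390889657147, -271.78422036722213, 124.0], [522.7088458111243, -289.83557105303515, 124.0], [498.9532143840912, -288.1033022462244, 124.0], [498.67686527053013, -270.1718840550783, 124.0]]
face side [[ 501.7 -275.6  124. ]
 [ 522.4 -276.2  124. ]
 [ 522.6 -290.8  124. ]
 [ 501.4 -290.7  124. ]] -1.6613124059502071 -91.08351811438723
lip [[ 425.3 -236.5    0.7]
 [ 420.1 -319.7    0.6]]
lip plane top [[ 423.  -235.2    2. ]
 [ 418.6 -318.6    2. ]] side [[ 427.1 -237.5    2. ]
 [ 421.  -320.4    2. ]]
tray tri rims (last is bottom-contact?) [[ 655.8  -12.    33.2]
 [ 636.5 -122.7   36.5]
 [ 444.5   22.2   29.2]
 [ 427.6  -90.2    1.1]]
rim32 top [[ 656.4  -12.1   32. ]
 [ 636.5 -122.9   32. ]
 [ 443.3   22.5   32. ]
 [ 423.2  -85.6   32. ]]
rim32 side [[ 656.5  -11.2   32. ]
 [ 641.3 -120.9   32. ]
 [ 444.4   20.    32. ]
 [ 418.7 -105.9   32. ]]
dish [[507.2 190.2  30.9]]
marb [[492.4  -9.4  14.8]
 [493.9 -42.3  14.7]
 [484.5 -76.6  17.1]] [[490.9  -8.9  16. ]
 [492.3 -41.7  16. ]
 [483.5 -76.3  16. ]] [[493.2 -10.4  16. ]
 [494.7 -43.4  16. ]
 [486.2 -76.3  16. ]]
```

View pics/crop2.png

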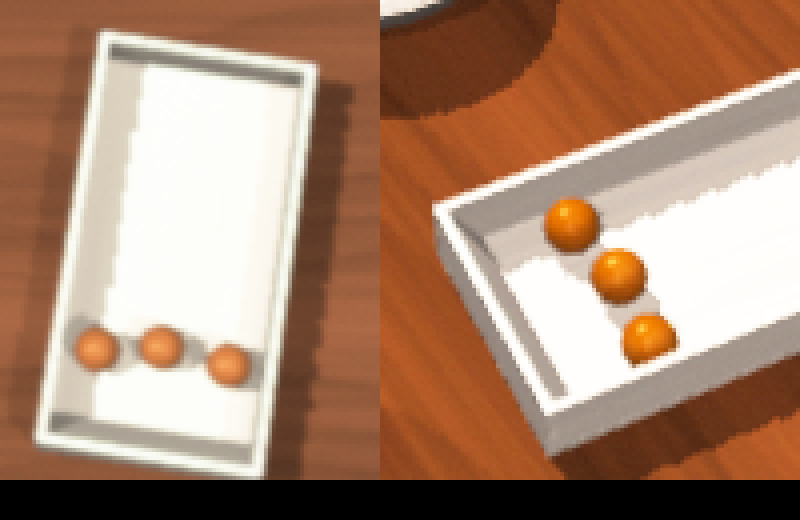

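The crop shows the tray rim corners (top view) at (334,280), (390,288.5), (403.5,185) and (350,178), with the marbles in a row near the slope end. My estimates:

| Item | Position (x, y) | Yaw |
|---|---|---|
| Tray | (541, -50.5) | -8.9° |
| Scoop handle | (511.7, -281.7) | -3.3° |
| Dish | (507, 190) | n/a |

```bash
cat >go.py <<'E'
# python3 go.py x y z yaw_deg tilt_deg : shift/turn in tool axes to TCP target (tilt about scoop y, + = mouth down)
import sys,numpy as np
from scipy.spatial.transform import Rotation as Ro
from bench import manip
def R(yaw,tilt): return (Ro.from_euler('z',yaw,degrees=True)*Ro.from_euler('y',-tilt,degrees=True)).as_matrix()@np.diag([-1,1,-1.])
if __name__=="__main__":
    a=list(map(float,sys.argv[1:])); s=manip.read_state(); T=s['tcp_rot']
    d=T.T@(np.array(a[:3])-s['ee_pos']); r=Ro.from_matrix(T.T@R(a[3],a[4])).as_rotvec()
    print('d',np.round(d,1),'r',np.round(r,3),'t',s['time_s'],np.round(s['ee_pos'],1),'F',np.round(s['contact_force'],1))
E
python3 go.py 511.7 -281.7 180 -3.3 0
```

```text
d [-562.4 -707.8   51.5] r [-0.002 -0.    -0.171] t 0.1 [124.5 535.2 230.6] F [ 1.1 -0.2  0.4]
```

Careful with the scale: shifts go in cm and turns go in units of 0.1 rad. That gives: -354 mm is -35.4, -281 mm is -28.1.

```bash
echo '[85, -28.1, -35.4, 0, 0, 0, 0, 85, -28.1, -35.4, 0, 0, 0, 0, 85, -28.1, -35.4, 0, 0, 0, 0, 85, -28.1, -35.4, 0, 0, 0, 0, 85, -28.1, -35.4, 0, 0, 0, 0, 85, -28.1, -35.4, 0, 0, 0, 0, 85, -28.1, -35.4, 0, 0, 0, 0, 85, -28.1, -35.4, 0, 0, 0, 0, 85, -28.1, -35.4, 0, 0, 0, 0, 85, -28.1, -35.4, 0, 0, 0, 0, 85, -28.1, -35.4, 0, 0, 0, 0]' | python3 jog.py; python3 go.py 511.7 -281.7 180 -3.3 0
```

```text
time_s: 1.2
ee_pos: [318.5, 125.8, 231.1]
tcp_rot: [[-0.973, 0.232, -0.001], [0.232, 0.973, 0.0], [0.001, 0.0, -1.0]]
contact_force: [-1.3, 0.9, -0.3]
grip_width: 84.8
grip_force: 0.0
d [-282.6 -351.5   50.8] r [ 0.    -0.001 -0.177] t 1.2 [318.5 125.8 231.1] F [-1.3  0.9 -0.3]
```

In the tool's units: -352 mm is -35.2, -282 mm is -28.2, -0.174 rad is -1.74.

```bash
echo '[85, -28.2, -35.2, 5.1, 0, 0, -1.74, 85, -28.2, -35.2, 5.1, 0, 0, -1.74, 85, -28.2, -35.2, 5.1, 0, 0, -1.74, 85, -28.2, -35.2, 5.1, 0, 0, -1.74, 85, -28.2, -35.2, 5.1, 0, 0, -1.74, 85, -28.2, -35.2, 5.1, 0, 0, -1.74, 85, -28.2, -35.2, 5.1, 0, 0, -1.74, 85, -28.2, -35.2, 5.1, 0, 0, -1.74, 85, -28.2, -35.2, 5.1, 0, 0, -1.74, 85, -28.2, -35.2, 5.1, 0, 0, -1.74, 85, -28.2, -35.2, 5.1, 0, 0, -1.74, 85, -28.2, -35.2, 5.1, 0, 0, -1.74]' | python3 jog.py; python3 go.py 511.7 -281.7 69 -3.3 0
```

```text
time_s: 2.4
ee_pos: [513.1, -276.8, 179.7]
tcp_rot: [[-0.999, 0.052, -0.002], [0.052, 0.999, 0.002], [0.002, 0.002, -1.0]]
contact_force: [-0.8, -0.3, -0.5]
grip_width: 84.7
grip_force: 0.0
d [  1.   -5.2 110.7] r [ 0.002 -0.002  0.005] t 2.4 [ 513.1 -276.8  179.7] F [-0.8 -0.3 -0.5]
```

```bash
echo '[85, 0, 0, 3, 0, 0, 0, 85, 0, 0, 6, 0, 0, 0, 85, 0, 0, 9, 0, 0, 0, 85, 0, 0, 11, 0, 0, 0, 85, 0, 0, 11, 0, 0, 0, 85, 0, 0, 11, 0, 0, 0]' | python3 jog.py; python3 go.py 511.7 -281.7 69 -3.3 0;python3 - <<'E'
from vis import *
cv2.imwrite('pics/s1.png',np.vstack([manip.grab_frame('side')[300:480,300:560],manip.grab_frame('top')[180:330,380:640]]).repeat(2,0).repeat(2,1)[:600])
E
```

```text
time_s: 3.0
ee_pos: [513.1, -277.9, 71.2]
tcp_rot: [[-0.999, 0.053, 0.0], [0.053, 0.999, 0.0], [0.0, 0.0, -1.0]]
contact_force: [-0.3, -0.3, -0.3]
grip_width: 85.1
grip_force: 0.0
d [ 1.2 -3.9  2.2] r [ 0.    -0.     0.005] t 3.0 [ 513.1 -277.9   71.2] F [-0.3 -0.3 -0.3]
```

View pics/s1.png

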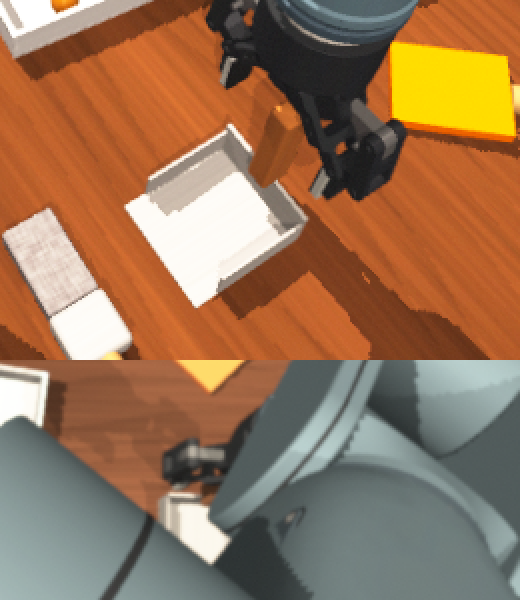

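The handle at about (275,140) in the crop sits between the open fingers at (235,75) and (325,185). I'll shift 4 mm to centre and close.

```bash
echo '[85, 0.1, -0.4, 0.2, 0, 0, 0, 85, 0.1, -0.4, 0.2, 0, 0, 0, 0, 0.1, -0.4, 0.2, 0, 0, 0, 0, 0.1, -0.4, 0.2, 0, 0, 0, 0, 0.1, -0.4, 0.2, 0, 0, 0, 0, 0.1, -0.4, 0.2, 0, 0, 0, 0, 0.1, -0.4, 0.2, 0, 0, 0, 0, 0.1, -0.4, 0.2, 0, 0, 0, 0, 0.1, -0.4, 0.2, 0, 0, 0, 0, 0.1, -0.4, 0.2, 0, 0, 0, 0, 0.1, -0.4, 0.2, 0, 0, 0]' | python3 jog.py 80; python3 go.py 511.7 -281.7 139 -3.3 0
```

```text
time_s: 4.2
ee_pos: [511.7, -283.5, 68.3]
tcp_rot: [[-0.999, 0.055, 0.0], [0.055, 0.999, -0.0], [-0.0, -0.0, -1.0]]
contact_force: [0.6, 0.1, 0.5]
grip_width: 17.5
grip_force: 77.9
d [  0.1   1.8 -70.7] r [-0.     0.     0.003] t 4.2 [ 511.7 -283.5   68.3] F [0.6 0.1 0.5]
```

In the tool's units: -50 mm is -5, -75 mm is -7.5.

```bash
echo '[0, 0, 0, -2.5, 0, 0, 0, 0, 0, 0, -5, 0, 0, 0, 0, 0, 0, -7.5, 0, 0, 0, 0, 0, 0, -7.5, 0, 0, 0, 0, 0, 0, -7.5, 0, 0, 0]' | python3 jog.py; python3 go.py 610.5 -61.3 140 -8.9 0
```

```text
time_s: 4.7
ee_pos: [511.7, -283.5, 143.2]
tcp_rot: [[-0.998, 0.055, 0.0], [0.055, 0.998, -0.0], [-0.0, -0.0, -1.0]]
contact_force: [0.4, -0.0, -1.7]
grip_width: 17.2
grip_force: 78.4
d [-86.5 227.3   3.1] r [-0.     0.     0.101] t 4.7 [ 511.7 -283.5  143.2] F [ 0.4 -0.  -1.7]
```

```bash
echo '[0, -1.3, 3.4, 0, 0, 0, 0.15, 0, -2.6, 6.8, 0, 0, 0, 0.3, 0, -3.9, 10.2, 0, 0, 0, 0.45, 0, -5.2, 13.6, 0, 0, 0, 0.6, 0, -6.5, 17, 0, 0, 0, 0.75, 0, -7.5, 20, 0, 0, 0, 0.9, 0, -8.6, 22.7, 0, 0, 0, 1, 0, -8.6, 22.7, 0, 0, 0, 1, 0, -8.6, 22.7, 0, 0, 0, 1, 0, -8.6, 22.7, 0, 0, 0, 1]' | python3 jog.py; python3 go.py 610.5 -61.3 80 -8.9 0;  python3 - <<'E'
from vis import *
cv2.imwrite('pics/s2.png',np.hstack([manip.grab_frame('side')[160:400,220:520],manip.grab_frame('top')[140:380,300:500]])[:, :500].repeat(3,0).repeat(3,1)[:600,:] [:, ::2][::2])
cv2.imwrite('pics/s2s.png',cv2.resize(manip.grab_frame('side')[160:400,220:520],None,fx=2.4,fy=2.4))
E
```

```text
time_s: 5.7
ee_pos: [609.1, -62.1, 142.0]
tcp_rot: [[-0.988, 0.154, -0.002], [0.154, 0.988, 0.0], [0.002, -0.0, -1.0]]
contact_force: [0.8, -0.9, -1.2]
grip_width: 17.4
grip_force: 78.6
d [-1.4  1.1 62. ] r [-0.    -0.002  0.   ] t 5.7 [609.1 -62.1 142. ] F [ 0.8 -0.9 -1.2]
```

View pics/s2s.png

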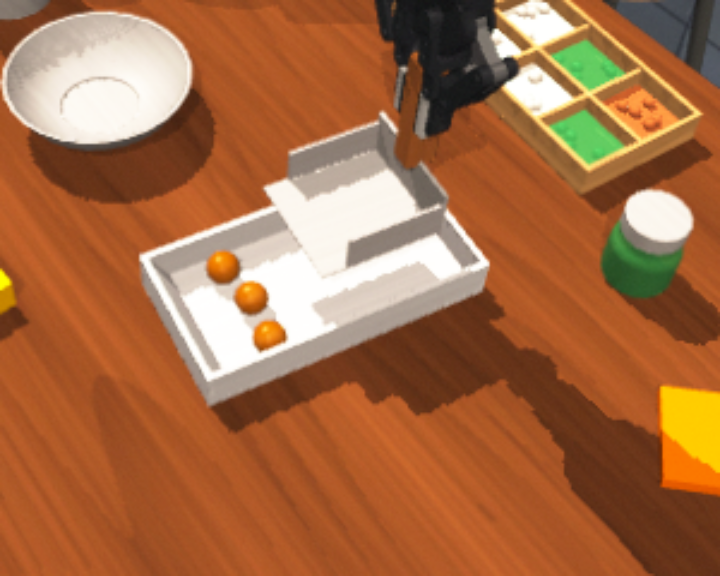

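The scoop hangs level over the tray and behind the marbles, with its lip corners at crop (270,188) and (328,272). I'll check those numerically and lower it.

```bash
python3 - <<'E'
from vis import *
p=plane('side',np.array([[270,188],[328,272]])/2.4+[220-.5,160-.5],75);e=np.array([.988,-.155]);f=np.array([.155,.988])
d=p[:,:2]-[541.3,-50.5];print(p,d@e,d@f)
E
echo '[0, -0.1, 0.1, 2, 0, 0, 0, 0, -0.1, 0.1, 4, 0, 0, 0, 0, -0.1, 0.1, 5.5, 0, 0, 0, 0, -0.1, 0.1, 6.2, 0, 0, 0, 0, -0.1, 0.1, 6.2, 0, 0, 0, 0, -0.1, 0.1, 6.2, 0, 0, 0]' | python3 jog.py; python3 go.py 610.5 -61.3 72.3 -8.9 0
```

```text
[[532.56986941  -9.39118721  75.        ]
 [521.89254823 -88.63721242  75.        ]] [-14.99723501 -13.26329443] [ 39.2623368 -40.6877209]
time_s: 6.45
ee_pos: [611.5, -61.3, 81.9]
tcp_rot: [[-0.988, 0.155, 0.001], [0.155, 0.988, -0.0], [-0.001, -0.0, -1.0]]
contact_force: [-0.4, -0.2, -1.5]
grip_width: 17.2
grip_force: 78.5
d [ 1.  -0.2  9.6] r [-0.     0.001  0.   ] t 6.45 [611.5 -61.3  81.9] F [-0.4 -0.2 -1.5]
```

```bash
echo '[0, 0, 0, 0.4, 0, 0, 0, 0, 0, 0, 0.7, 0, 0, 0, 0, 0, 0, 0.8, 0, 0, 0, 0, 0, 0, 0.9, 0, 0, 0, 0, 0, 0, 0.9, 0, 0, 0, 0, 0, 0, 0.9, 0, 0, 0]' | python3 jog.py; python3 go.py 541.8 -50.5 72.3 -8.9 0
```

```text
time_s: 7.05
ee_pos: [611.2, -60.7, 72.4]
tcp_rot: [[-0.988, 0.154, 0.0], [0.154, 0.988, -0.0], [-0.0, -0.0, -1.0]]
contact_force: [0.7, -0.7, -1.9]
grip_width: 17.3
grip_force: 78.6
d [70.1 -0.6  0.1] r [-0.     0.     0.001] t 7.05 [611.2 -60.7  72.4] F [ 0.7 -0.7 -1.9]
```

```bash
echo '[0, 0, 0, 0.05, 0, 0, 0, 0, 0, 0, 0.1, 0, 0, 0, 0, 0, 0, 0.1, 0, 0, 0, 0, 0, 0, 0.1, 0, 0, 0]' | python3 jog.py|sed -n '2p;4p';echo '[0, 0, 0, 0.05, 0, 0, 0, 0, 0, 0, 0.1, 0, 0, 0, 0, 0, 0, 0.1, 0, 0, 0, 0, 0, 0, 0.1, 0, 0, 0]' | python3 jog.py|sed -n '2p;4p'
```

```text
ee_pos: [611.4, -60.7, 72.3]
contact_force: [-1.6, 1.3, 4.7]
ee_pos: [611.5, -60.7, 72.2]
contact_force: [-3.2, 2.5, 11.6]
```

In the tool's units: 55 mm is 5.5, 40 mm is 4.

```bash
echo '[0, 0.1, 0, -0.08, 0, 0, 0, 0, 0.4, 0, -0.08, 0, 0, 0, 0, 0.7, 0, -0.08, 0, 0, 0, 0, 1, 0, -0.08, 0, 0, 0, 0, 1.3, 0, -0.08, 0, 0, 0, 0, 1.6, 0, -0.08, 0, 0, 0, 0, 1.9, 0, -0.08, 0, 0, 0, 0, 2.2, 0, -0.08, 0, 0, 0, 0, 2.5, 0, -0.08, 0, 0, 0, 0, 2.8, 0, -0.08, 0, 0, 0, 0, 3.1, 0, -0.08, 0, 0, 0, 0, 3.4, 0, -0.08, 0, 0, 0, 0, 3.7, 0, -0.08, 0, 0, 0, 0, 4, 0, -0.08, 0, 0, 0, 0, 4.3, 0, -0.08, 0, 0, 0, 0, 4.6, 0, -0.08, 0, 0, 0, 0, 4.9, 0, -0.08, 0, 0, 0, 0, 5.2, 0, -0.08, 0, 0, 0, 0, 5.5, 0, -0.08, 0, 0, 0, 0, 5.5, 0, -0.08, 0, 0, 0]' | python3 jog.py
python3 - <<'E'
from vis import *
cv2.imwrite('pics/s3s.png',cv2.resize(manip.grab_frame('side')[200:350,240:440],None,fx=3,fy=3))
E
```

```text
time_s: 9.85
ee_pos: [557.9, -52.7, 72.2]
tcp_rot: [[-0.988, 0.154, 0.003], [0.154, 0.988, -0.001], [-0.003, -0.001, -1.0]]
contact_force: [2.4, 0.4, 6.5]
grip_width: 17.4
grip_force: 79.7
```

View pics/s3s.png

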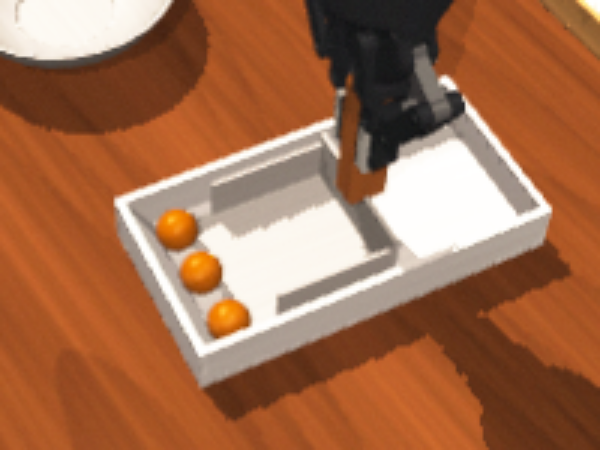

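The marbles at (177,230), (201,272) and (228,318) now sit between the lip and the slope, so I'll keep pushing.

```bash
echo '[0, 0.2, 0, 0, 0, 0, 0, 0, 0.4, 0, 0, 0, 0, 0, 0, 0.6, 0, 0, 0, 0, 0, 0, 0.8, 0, 0, 0, 0, 0, 0, 1, 0, 0, 0, 0, 0, 0, 1.2, 0, 0, 0, 0, 0, 0, 1.2, 0, 0, 0, 0, 0]' | python3 jog.py|sed -n '2p;4p'
echo '[0, 0.2, 0, 0, 0, 0, 0, 0, 0.3, 0, 0, 0, 0, 0, 0, 0.3, 0, 0, 0, 0, 0]' | python3 jog.py|sed -n '2p;4p'
python3 - <<'E'
from vis import *
cv2.imwrite('pics/s4s.png',cv2.resize(manip.grab_frame('side')[200:350,240:440],None,fx=3,fy=3))
E
```

```text
ee_pos: [546.5, -51.1, 72.3]
contact_force: [3.9, -0.2, 5.6]
ee_pos: [543.7, -50.6, 72.3]
contact_force: [2.8, -0.9, 6.1]
```

View pics/s4s.png

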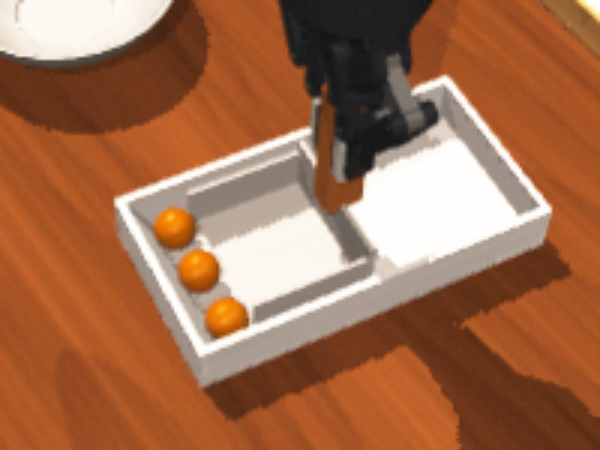

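The marbles rest against the slope at (175,228), (199,270) and (227,318), and the lip is nearly under them. I'll go on by small pushes and track the marbles numerically.

```bash
cat >mar.py <<'E'
from vis import *
from go import *
s=manip.read_state();im=manip.grab_frame('side')
ref=eval(sys.argv[1]) if len(sys.argv)>1 else (255,240,365,325)
m=hsv(im,(8,215,150),(20,255,255))
z=float(sys.argv[2]) if len(sys.argv)>2 else 18
h=s['ee_pos']; a=h[:2]; T=s['tcp_rot']
for c in cont(m,ref,25):
    p=np.array(cv2.minEnclosingCircle(c)[0]); w=plane('side',[p],z)[0]
    d=w[:2]-a; print(np.round(p,1),cv2.contourArea(c),'world',np.round(w,0),'from handle: back',np.round(-d@T[:2,0],0),'left',np.round(d@T[:2,1],0),'trayx',np.round((w[:2]-[541.3,-50.5])@[.988,-.155],0))
E
python3 mar.py; echo '[0, 0.1, 0, 0, 0, 0, 0, 0, 0.2, 0, 0, 0, 0, 0, 0, 0.3, 0, 0, 0, 0, 0, 0, 0.3, 0, 0, 0, 0, 0]' | python3 jog.py|sed -n '2p;4p'; python3 mar.py;echo '[0, 0.1, 0, 0, 0, 0, 0, 0, 0.2, 0, 0, 0, 0, 0, 0, 0.2, 0, 0, 0, 0, 0]' | python3 jog.py|sed -n '2p;4p'; python3 mar.py
```

```text
[305.9 289.6] 105.5 world [462. -38.  18.] from handle: back -83.0 left 0.0 trayx -81.0
[315.  305.5] 103.0 world [457. -72.  18.] from handle: back -83.0 left -34.0 trayx -80.0
[297.5 275. ] 96.5 world [467.  -5.  18.] from handle: back -83.0 left 33.0 trayx -81.0
ee_pos: [542.4, -50.5, 72.9]
contact_force: [6.3, 0.3, 5.4]
[305.9 289.6] 104.5 world [462. -38.  18.] from handle: back -82.0 left 0.0 trayx -81.0
[315.  305.5] 103.0 world [457. -72.  18.] from handle: back -81.0 left -34.0 trayx -80.0
[297.5 275. ] 95.5 world [467.  -5.  18.] from handle: back -82.0 left 33.0 trayx -81.0
ee_pos: [541.9, -50.4, 73.4]
contact_force: [9.0, -0.3, 5.6]
[305.9 289.6] 104.5 world [462. -38.  18.] from handle: back -81.0 left 0.0 trayx -81.0
[315.  305.5] 103.0 world [457. -72.  18.] from handle: back -81.0 left -34.0 trayx -80.0
[297.5 275. ] 94.0 world [467.  -5.  18.] from handle: back -81.0 left 33.0 trayx -81.0
```

In the tool's units: -7.1 mm is -0.71, -6 mm is -0.6, 0.105 rad is 1.05.

```bash
echo '[0, -0.12, 0, 0, 0, 0.17, 0, 0, -0.24, 0, 0, 0, 0.35, 0, 0, -0.36, 0, 0.01, 0, 0.52, 0, 0, -0.48, 0, 0.02, 0, 0.7, 0, 0, -0.6, 0, 0.03, 0, 0.87, 0, 0, -0.71, 0, 0.04, 0, 1.05, 0, 0, -0.71, 0, 0.04, 0, 1.05, 0]' | python3 jog.py|sed -n '1,4p'; python3 mar.py
```

```text
time_s: 12.5
ee_pos: [546.2, -51.0, 71.9]
tcp_rot: [[-0.983, 0.154, -0.1], [0.154, 0.988, 0.015], [0.101, -0.001, -0.995]]
contact_force: [3.8, -0.2, 7.9]
[314.8 303. ] 113.0 world [459. -67.  18.] from handle: back -83.0 left -30.0 trayx -78.0
[313.5 284.1] 103.0 world [478. -36.  18.] from handle: back -69.0 left 5.0 trayx -65.0
[301.2 272.6] 96.5 world [474.  -4.  18.] from handle: back -78.0 left 35.0 trayx -73.0
```

```bash
echo '[0, 0, 0, 0, 0, 0, 0, 0, 0, 0, 0, 0, 0, 0, 0, 0, 0, 0, 0, 0, 0, 0, 0, 0, 0, 0, 0, 0, 0, 0, 0, 0, 0, 0, 0]' | python3 jog.py|sed -n '1,4p'; python3 mar.py '(250,220,400,340)' 25;  python3 - <<'E'
from vis import *
cv2.imwrite('pics/s5s.png',cv2.resize(manip.grab_frame('side')[200:350,240:440],None,fx=3,fy=3))
E
```

```text
time_s: 13.05
ee_pos: [546.1, -51.0, 71.9]
tcp_rot: [[-0.983, 0.154, -0.099], [0.154, 0.988, 0.015], [0.1, -0.001, -0.995]]
contact_force: [4.1, -1.1, 6.7]
[339.  269.5] 196.5 world [528. -39.  25.] from handle: back -20.0 left 9.0 trayx -15.0
[315.  303.4] 111.5 world [456. -72.  25.] from handle: back -85.0 left -35.0 trayx -81.0
```

View pics/s5s.png

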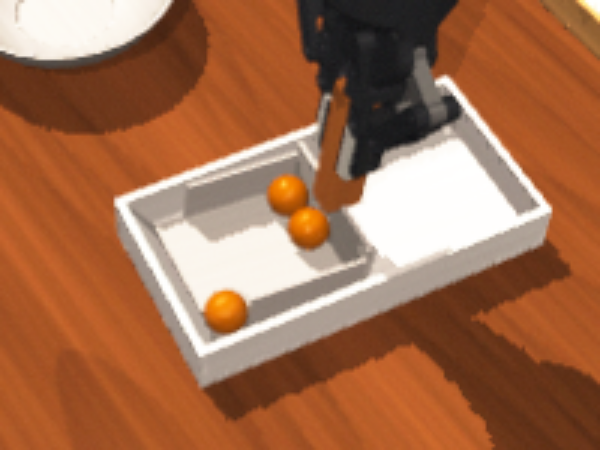

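The two marbles at (288,195) and (309,228) lie at the pan's back. The third at (226,311) hangs on the right wall's front corner, so I'll shift the scoop to the right under it.

```bash
echo '[0, 0, -0.3, 0, 0, 0, 0, 0, 0, -0.7, 0, 0, 0, 0, 0, 0, -0.7, 0, 0, 0, 0, 0, 0, -0.7, 0, 0, 0, 0, 0, 0, -0.7, 0, 0, 0, 0, 0, 0, -0.7, 0, 0, 0, 0]' | python3 jog.py|sed -n '1,4p'; python3 mar.py '(250,220,400,340)' 25
```

```text
time_s: 13.75
ee_pos: [543.6, -56.6, 71.8]
tcp_rot: [[-0.983, 0.154, -0.102], [0.154, 0.988, 0.017], [0.103, 0.001, -0.995]]
contact_force: [1.4, 2.3, 8.8]
[340.5 272. ] 202.5 world [527. -44.  25.] from handle: back -18.0 left 9.0 trayx -15.0
[315.1 305.9] 105.5 world [454. -76.  25.] from handle: back -85.0 left -33.0 trayx -82.0
```

```bash
python3 - <<'E'
from vis import *
im=manip.grab_frame('top');m=hsv(im,(3,150,90),(18,255,255))
for c in cont(m,(330,180,405,290),8): print(cv2.minEnclosingCircle(c),cv2.contourArea(c))
cv2.imwrite('pics/t6.png',np.hstack([cv2.resize(im[170:300,320:430],None,fx=3.5,fy=3.5),cv2.resize(manip.grab_frame('side')[255:345,255:355],None,fx=4,fy=4.55*1.111)[:455,:400] if 0 else cv2.resize(manip.grab_frame('side')[255:345,255:335],(404,455))]))
E
```

```text
(no output)
```

View pics/t6.png

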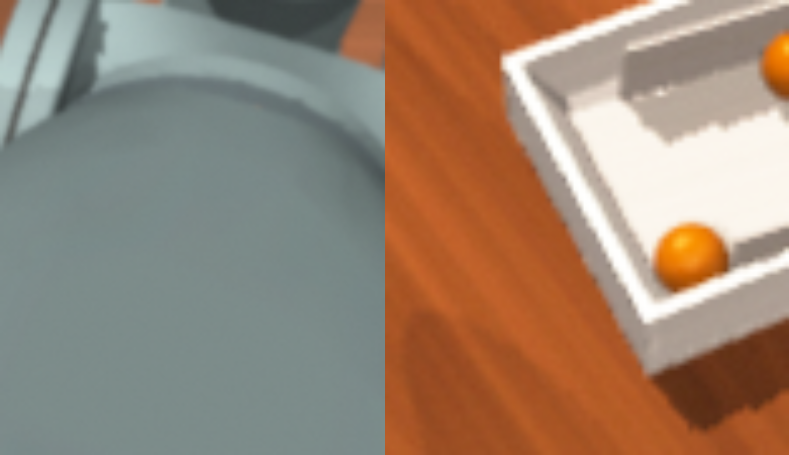

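Top view is blocked by the arm. The side crop shows the third marble at (690,257), just in front of the right wall's edge and pinched against the slope. I'll back off slightly and roll the scoop so its left side is lower.

```bash
echo '[0, -0.1, 0.12, -0.07, 0.18, 0, 0, 0, -0.15, 0.24, -0.14, 0.35, 0, 0, 0, -0.2, 0.36, -0.21, 0.52, 0, 0, 0, -0.2, 0.48, -0.29, 0.7, 0, 0, 0, -0.2, 0.48, -0.29, 0.7, 0, 0, 0, -0.2, 0.48, -0.29, 0.7, 0, 0]' | python3 jog.py|sed -n '1,4p'; python3 mar.py '(250,220,400,340)' 25
```

```text
time_s: 14.5
ee_pos: [545.0, -52.4, 73.8]
tcp_rot: [[-0.982, 0.146, -0.116], [0.153, 0.987, -0.053], [0.107, -0.069, -0.992]]
contact_force: [-1.7, 0.3, 8.6]
[339.5 271. ] 199.5 world [527. -42.  25.] from handle: back -20.0 left 8.0 trayx -16.0
[324.3 290.5] 101.0 world [483. -60.  25.] from handle: back -60.0 left -17.0 trayx -56.0
```

It has come loose and is rolling in.

```bash
echo '[0, 0, 0, 0, 0, 0, 0, 0, 0, 0, 0, 0, 0, 0, 0, 0, 0, 0, 0, 0, 0, 0, 0, 0, 0, 0, 0, 0, 0, 0, 0, 0, 0, 0, 0, 0, 0, 0, 0, 0, 0, 0]' | python3 jog.py|sed -n '1,4p'; python3 mar.py '(250,220,400,340)' 25; python3 go.py 552 -52 73 -8.9 -12;python3 go.py 552 -52 180 -8.9 -12
```

```text
time_s: 15.15
ee_pos: [544.9, -52.4, 73.8]
tcp_rot: [[-0.982, 0.147, -0.116], [0.153, 0.987, -0.052], [0.107, -0.069, -0.992]]
contact_force: [-1.0, 1.6, 8.2]
[334.1 272.9] 302.0 world [517. -40.  25.] from handle: back -29.0 left 8.0 trayx -26.0
d [-6.9  1.5 -0. ] r [-0.07   0.102 -0.003] t 15.2 [544.9 -52.4  73.8] F [-0.5  0.6  8.7]
d [   4.5   -5.9 -106.1] r [-0.07   0.102 -0.003] t 15.2 [544.9 -52.4  73.8] F [-0.5  0.6  8.7]
```

In the tool's units: -106 mm is -10.6, -8 mm is -0.8, -0.07 rad is -0.7.

```bash
echo '[0, -0.2, 0.04, -0.2, -0.14, 0.2, 0, 0, -0.4, 0.08, -0.4, -0.28, 0.4, 0, 0, -0.5, 0.1, -0.5, -0.42, 0.6, 0, 0, -0.6, 0.12, -0.6, -0.56, 0.8, 0, 0, -0.7, 0.14, -0.8, -0.7, 1, 0, 0, -0.6, 0, -1.5, -0.7, 1, 0, 0, -0.5, 0, -2.5, -0.7, 1, 0, 0, -0.4, -0.1, -3.6, -0.7, 1, 0, 0, -0.3, -0.2, -4.8, -0.7, 1, 0, 0, -0.1, -0.3, -6, -0.7, 1, 0, 0, 0, -0.3, -7.2, -0.7, 1, 0, 0, 0.1, -0.4, -8.4, -0.7, 1, 0, 0, 0.3, -0.5, -9.5, -0.7, 1, 0, 0, 0.4, -0.5, -10.2, -0.7, 1, 0, 0, 0.4, -0.6, -10.6, -0.7, 1, 0, 0, 0.4, -0.6, -10.6, -0.7, 1, 0, 0, 0.4, -0.6, -10.6, -0.7, 1, 0]' | python3 jog.py|sed -n '1,5p'; python3 mar.py '(230,130,420,340)' 130
python3 go.py 597 190 180 0 -12
```

```text
time_s: 16.9
ee_pos: [553.1, -52.5, 179.0]
tcp_rot: [[-0.967, 0.158, -0.202], [0.154, 0.987, 0.032], [0.204, -0.0, -0.979]]
contact_force: [-0.5, 0.1, -1.4]
grip_width: 17.1
[337.3 226.8] 343.0 world [523. -34. 130.] from handle: back -32.0 left 14.0 trayx -21.0
d [ -4.9 246.4  -2.4] r [ 0.032  0.003 -0.155] t 16.95 [553.  -52.5 178.8] F [ 0.1 -1.1 -2.5]
```

```bash
cat >lip.py <<'E'
# waypoints (o, zlip, tilt): lip o mm beyond dish centre toward the mouth, yaw 20
from go import *
D=np.array([float(sys.argv[1]),float(sys.argv[2])]);Y=float(sys.argv[3])
s=manip.read_state();T=s['tcp_rot']
for w in sys.argv[4:]:
    o,z,t=map(float,w.split(','));Q=Ro.from_euler('z',Y,degrees=True)*Ro.from_euler('y',-t,degrees=True)
    e=Ro.from_euler('z',Y,degrees=True).apply([1,0,0])
    p=np.array([*D,z])-o*e+Q.apply([90,0,68.3])
    print(w,np.round(T.T@(p-s['ee_pos']),1),np.round(Ro.from_matrix(T.T@R(Y,t)).as_rotvec(),3),np.round(p))
E
python3 - <<'E'
from vis import *
print(plane('top',[[249.6,246.5]],40),plane('side',[[260.1,192.9]],40),plane('top',[[249.6,246.5]],35))
# inner floor disc check: flat foot circle seen at top ~(252,249), side ~(262,205)
print(tri([[252,249.5]],[[261.5,205.5]]),plane('top',[[252,249.5]],4))
E
python3 lip.py 507 190 20 5,95,-12
```

```text
[[504.26330492 188.87695447  40.        ]] [[504.13550376 181.47013325  40.        ]] [[505.2869174  189.78848188  35.        ]]
[[507.99931826 191.36728038  -4.51550223]] [[505.39609998 190.12245916   4.        ]]
5,95,-12 [ -8.6 279.4  34.6] [ 0.104  0.003 -0.497] [598. 223. 143.]
```

Careful with the scale: shifts go in cm and turns go in units of 0.1 rad. That gives: 24 mm is 2.4, -3 mm is -0.3, -0.497 rad is -4.97.

```bash
echo '[0, 0, 0.8, 0, 0, 0, -0.1, 0, -0.1, 2.4, 0, 0.05, 0, -0.4, 0, -0.2, 4.2, 0, 0.1, 0, -0.75, 0, -0.2, 6.2, 0, 0.2, 0, -1.1, 0, -0.3, 8.2, 0, 0.3, 0, -1.5, 0, -0.3, 10.2, 0, 0.35, 0, -1.8, 0, -0.4, 12.2, 0, 0.45, 0, -2.2, 0, -0.4, 14.2, 0, 0.5, 0, -2.5, 0, -0.5, 16.2, 0, 0.6, 0, -2.9, 0, -0.6, 18.2, 0.2, 0.65, 0, -3.2, 0, -0.6, 20.2, 0.5, 0.7, 0, -3.6, 0, -0.7, 22.2, 0.9, 0.8, 0, -4, 0, -0.8, 24.2, 1.3, 0.9, 0, -4.3, 0, -0.8, 25.8, 1.7, 0.95, 0, -4.6, 0, -0.9, 27, 2.1, 1, 0, -4.8, 0, -0.9, 27.7, 2.3, 1.04, 0, -4.9, 0, -0.9, 27.9, 2.4, 1.04, 0, -4.97, 0, -0.9, 27.9, 2.4, 1.04, 0, -4.97, 0, -0.9, 27.9, 2.4, 1.04, 0, -4.97]' | python3 jog.py|sed -n '1,5p'; python3 mar.py '(150,80,420,340)' 100
python3 lip.py 505 189 20 5,60,-8 5,44,0 5,36,8 5,28,16 5,22,24 5,20,32 5,20,38
```

```text
time_s: 18.85
ee_pos: [601.3, 221.6, 154.1]
tcp_rot: [[-0.92, -0.341, -0.191], [-0.334, 0.94, -0.071], [0.204, -0.001, -0.979]]
contact_force: [-0.8, -0.3, -2.2]
grip_width: 17.0
[188.  275.5] 426.0 world [300.  32. 100.] from handle: back -340.0 left -75.0 trayx -251.0
[276.8 142.2] 195.0 world [572. 227. 100.] from handle: back -25.0 left 15.0 trayx -13.0
5,60,-8 [-0.1  2.5 39.9] [-0.001 -0.065 -0.001] [593. 221. 115.]
5,44,0 [ 7.8  2.5 44.4] [-0.001 -0.205 -0.001] [585. 218. 112.]
5,36,8 [18.7  2.5 42.8] [-0.001 -0.345 -0.001] [575. 215. 116.]
5,28,16 [30.9  2.5 42.9] [-0.001 -0.484 -0.001] [564. 210. 118.]
5,22,24 [44.4  2.5 43.2] [-0.002 -0.624 -0.001] [551. 206. 121.]
5,20,32 [59.3  2.4 41.6] [-0.002 -0.764 -0.001] [538. 201. 126.]
5,20,38 [71.1  2.4 40.3] [-0.002 -0.868 -0.   ] [527. 197. 129.]
```

In the tool's units: 71 mm is 7.1, 65 mm is 6.5, -0.868 rad is -8.68.

```bash
echo '[0, 0, 0.1, 0.8, 0, -0.1, 0, 0, 0, 0.2, 1.8, 0, -0.2, 0, 0, 0, 0.25, 2.8, 0, -0.4, 0, 0, 0, 0.25, 3.6, 0, -0.55, 0, 0, 0, 0.25, 4, 0, -0.65, 0, 0, 0, 0.25, 4, 0, -0.65, 0, 0, 0.4, 0.25, 4.2, 0, -1.35, 0, 0, 0.8, 0.25, 4.4, 0, -2.05, 0, 0, 1.3, 0.25, 4.36, 0, -2.75, 0, 0, 1.87, 0.25, 4.28, 0, -3.45, 0, 0, 2.5, 0.25, 4.28, 0, -4.15, 0, 0, 3.1, 0.25, 4.29, 0, -4.84, 0, 0, 3.7, 0.25, 4.3, 0, -5.54, 0, 0, 4.4, 0.25, 4.32, 0, -6.24, 0, 0, 5.2, 0.25, 4.24, 0, -6.94, 0, 0, 5.9, 0.25, 4.16, 0, -7.64, 0, 0, 6.5, 0.25, 4.1, 0, -8.16, 0, 0, 7.1, 0.24, 4.03, 0, -8.68, 0, 0, 7.1, 0.24, 4.03, 0, -8.68, 0, 0, 7.1, 0.24, 4.03, 0, -8.68, 0]' | python3 jog.py; python3 mar.py '(205,150,420,340)' 16
```

```text
time_s: 20.9
ee_pos: [527.6, 197.9, 130.0]
tcp_rot: [[-0.74, -0.342, 0.58], [-0.27, 0.94, 0.21], [-0.617, -0.001, -0.787]]
contact_force: [0.5, 0.6, -0.4]
grip_width: 17.1
grip_force: 78.7
[255. 203.] 208.0 world [493. 186.  16.] from handle: back -29.0 left 0.0 trayx -84.0
[215.  288.5] 170.5 world [339.  49.  16.] from handle: back -179.0 left -75.0 trayx -215.0
```

In the tool's units: -63 mm is -6.3, -49 mm is -4.9.

```bash
echo '[0, 0, 0, 0, 0, 0, 0, 0, 0, 0, 0, 0, 0, 0, 0, 0, 0, 0, 0, 0, 0, 0, 0, 0, 0, 0, 0, 0, 0, -0.6, 0, -0.8, 0, 0, 0, 0, -1.5, 0, -1.9, 0, 0, 0, 0, -2.5, 0, -3.1, 0, 0, 0, 0, -3.7, 0, -4.7, 0, 0, 0, 0, -4.9, 0, -6.3, 0, 0, 0, 0, -5.6, 0, -7.1, 0, 0, 0, 0, -5.6, 0, -7.1, 0, 0, 0]' | python3 jog.py|sed -n '1,4p'; python3 mar.py '(205,120,420,340)' 16; python3 - <<'E'
from vis import *
im=manip.grab_frame('side');m=hsv(im,(8,215,150),(20,255,255));m2=np.zeros_like(m);m2[150:235,212:308]=m[150:235,212:308]
d=cv2.distanceTransform(m2,cv2.DIST_L2,5)
pk=(d==cv2.dilate(d,np.ones((7,7))))&(d>2.5)
print(np.argwhere(pk)[:,::-1].tolist(),d.max())
E
python3 go.py 545 -60 150 -8.9 0; python3 go.py 560 60 200 0 0
```

```text
time_s: 22.05
ee_pos: [528.5, 198.3, 221.2]
tcp_rot: [[-0.738, -0.343, 0.581], [-0.271, 0.939, 0.21], [-0.617, -0.002, -0.787]]
contact_force: [-0.1, 0.1, -1.5]
[215.  288.5] 169.5 world [339.  49.  16.] from handle: back -180.0 left -75.0 trayx -215.0
[257.3 201.2] 67.0 world [499. 187.  16.] from handle: back -25.0 left -0.0 trayx -79.0
[273.5 199.9] 63.0 world [527. 173.  16.] from handle: back -8.0 left -23.0 trayx -49.0
[257.3 190.5] 56.5 world [514. 213.  16.] from handle: back -7.0 left 19.0 trayx -68.0
[[259, 190], [275, 200], [273, 201], [274, 201], [259, 202], [256, 203], [257, 203]] 3.5969
d [  99.  -248.7   10.3] r [0.166 0.648 0.487] t 22.15 [527.2 198.3 218.7] F [-0.2  0.1 -1.5]
d [  24.6 -141.1    4.7] r [0.115 0.655 0.337] t 22.15 [527.2 198.3 218.7] F [-0.2  0.1 -1.5]
```

All three marbles are in the dish. I'll return the scoop to its original spot on the bench.

In the tool's units: -141 mm is -14.1, -70 mm is -7, 0.655 rad is 6.55.

```bash
echo '[0, 1.2, -7, 0.2, 0.6, 3.2, 1.7, 0, 1.2, -7, 0.2, 0.6, 3.2, 1.7, 0, 2.4, -14.1, 0.5, 1.15, 6.55, 3.37, 0, 2.4, -14.1, 0.5, 1.15, 6.55, 3.37, 0, 2.4, -14.1, 0.5, 1.15, 6.55, 3.37, 0, 2.4, -14.1, 0.5, 1.15, 6.55, 3.37, 0, 2.4, -14.1, 0.5, 1.15, 6.55, 3.37, 0, 2.4, -14.1, 0.5, 1.15, 6.55, 3.37, 0, 2.4, -14.1, 0.5, 1.15, 6.55, 3.37]' | python3 jog.py|sed -n '1,4p'; python3 go.py 511.7 -283.5 140 -3.2 0
```

```text
time_s: 23.05
ee_pos: [559.9, 60.8, 201.0]
tcp_rot: [[-1.0, -0.001, 0.002], [-0.001, 1.0, 0.0], [-0.002, 0.0, -1.0]]
contact_force: [0.6, 0.0, -1.2]
d [  48.7 -344.3   60.7] r [0.001 0.002 0.057] t 23.05 [559.9  60.8 201. ] F [ 0.6  0.  -1.2]
```

In the tool's units: -344 mm is -34.4, -170 mm is -17, 0.057 rad is 0.57.

```bash
echo '[0, 2.4, -17, 2, 0, 0.02, 0.3, 0, 2.4, -17, 2, 0, 0.02, 0.3, 0, 2.4, -17, 2, 0, 0.02, 0.3, 0, 2.4, -17, 2, 0, 0.02, 0.3, 0, 4.8, -34.4, 6.1, 0, 0.02, 0.57, 0, 4.8, -34.4, 6.1, 0, 0.02, 0.57, 0, 4.8, -34.4, 6.1, 0, 0.02, 0.57, 0, 4.8, -34.4, 6.1, 0, 0.02, 0.57, 0, 4.8, -34.4, 6.1, 0, 0.02, 0.57, 0, 4.8, -34.4, 6.1, 0, 0.02, 0.57, 0, 4.8, -34.4, 6.1, 0, 0.02, 0.57]' | python3 jog.py|sed -n '1,4p'; python3 go.py 511.7 -283.5 70 -3.2 0
```

```text
time_s: 24.15
ee_pos: [513.1, -282.4, 140.5]
tcp_rot: [[-0.998, 0.056, 0.0], [0.056, 0.998, -0.0], [-0.0, -0.0, -1.0]]
contact_force: [0.0, -0.0, -1.6]
d [ 1.4 -1.2 70.5] r [-0.  0. -0.] t 24.15 [ 513.1 -282.4  140.5] F [ 0.  -0.  -1.6]
```

```bash
echo '[0, 0.1, -0.1, 2, 0, 0, 0, 0, 0.1, -0.1, 4, 0, 0, 0, 0, 0.1, -0.1, 5.5, 0, 0, 0, 0, 0.1, -0.1, 6.5, 0, 0, 0, 0, 0.1, -0.1, 6.9, 0, 0, 0, 0, 0.1, -0.1, 7, 0, 0, 0, 0, 0.1, -0.1, 7, 0, 0, 0, 0, 0.1, -0.1, 7, 0, 0, 0]' | python3 jog.py|sed -n '1,4p';  echo '[0, 0, 0, 0.07, 0, 0, 0, 0, 0, 0, 0.12, 0, 0, 0, 0, 0, 0, 0.12, 0, 0, 0, 0, 0, 0, 0.12, 0, 0, 0]' | python3 jog.py|sed -n '1,4p'
```

```text
time_s: 24.95
ee_pos: [512.5, -284.9, 70.6]
tcp_rot: [[-0.998, 0.057, 0.0], [0.057, 0.998, -0.001], [-0.0, -0.001, -1.0]]
contact_force: [-0.1, -0.6, -0.4]
time_s: 25.35
ee_pos: [511.9, -284.7, 68.6]
tcp_rot: [[-0.998, 0.057, -0.001], [0.057, 0.998, 0.0], [0.001, -0.0, -1.0]]
contact_force: [0.5, -0.2, -1.0]
```

```bash
echo '[0, 0, 0, 0.05, 0, 0, 0, 0, 0, 0, 0.05, 0, 0, 0, 0, 0, 0, 0.05, 0, 0, 0]' | python3 jog.py|sed -n '2p;4p';  echo '[0, 0, 0, 0.05, 0, 0, 0, 0, 0, 0, 0.05, 0, 0, 0, 0, 0, 0, 0.05, 0, 0, 0]' | python3 jog.py|sed -n '2p;4p'
```

```text
ee_pos: [512.1, -284.7, 68.3]
contact_force: [-0.2, 1.3, 0.3]
ee_pos: [512.1, -284.7, 68.3]
contact_force: [-1.0, 1.8, 5.8]
```

Contact with the bench. Opening and going straight up.

```bash
echo '[30, 0, 0, -0.03, 0, 0, 0, 85, 0, 0, -0.03, 0, 0, 0, 85, 0, 0, -0.03, 0, 0, 0, 85, 0, 0, -0.03, 0, 0, 0, 85, 0, 0, -0.03, 0, 0, 0, 85, 0, 0, -0.03, 0, 0, 0, 85, 0, 0, -0.03, 0, 0, 0, 85, 0, 0, -0.03, 0, 0, 0]' | python3 jog.py|sed -n '2,5p';  echo '[85, 0, 0, -2, 0, 0, 0, 85, 0, 0, -5, 0, 0, 0, 85, 0, 0, -9, 0, 0, 0, 85, 0, 0, -13, 0, 0, 0, 85, 0, 0, -13, 0, 0, 0, 85, 0, 0, -13, 0, 0, 0, 85, 0, 0, -13, 0, 0, 0]' | python3 jog.py|sed -n '1,5p'; python3 - <<'E'
from vis import *
for n,r,b in(('side',(355,325,470,460),(212,150,308,235)),):
    im=manip.grab_frame(n);g=hsv(im,(0,0,70),(180,75,255))
    print('scoop',cv2.approxPolyDP(cv2.convexHull(cont(g,r)[0]),4,True)[:,0].tolist())
    m=hsv(im,(8,215,150),(20,255,255));print([np.round(plane(n,[cv2.minEnclosingCircle(c)[0]],16)[0]).tolist() for c in cont(m,b,20)])
E
```

```text
ee_pos: [512.0, -284.6, 67.9]
tcp_rot: [[-0.998, 0.057, -0.001], [0.057, 0.998, 0.0], [0.001, -0.0, -1.0]]
contact_force: [-0.8, 1.2, -0.4]
grip_width: 84.9
time_s: 27.45
ee_pos: [511.4, -284.1, 196.6]
tcp_rot: [[-0.998, 0.057, -0.003], [0.057, 0.998, 0.001], [0.003, 0.001, -1.0]]
contact_force: [0.0, 0.7, -0.6]
grip_width: 85.0
scoop [[416, 362], [453, 412], [397, 453], [364, 402]]
[[499.0, 188.0, 16.0], [527.0, 173.0, 16.0], [514.0, 214.0, 16.0]]
```

Scoop outline matches its original level stance and the three marbles are at rest in the dish, so I'm handing in.

```bash
python3 -c "from bench import manip;print(manip.sign_off())"
```

```text
the job is handed in; nothing more can be done
None
```

The job is handed in: all three marbles went into the wide shallow dish in one scoopful, and the scoop stands level back in its original place on the bench, released, at about 27.5 s on the robot's clock.

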